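# Load a tube rack past the sprung gate of a rack scanner

## Robot

A 6-joint arm with a two-finger parallel gripper is mounted at the origin on a cart in front of the work surface, level with it; the furniture and walls round the work are solid. World frame = base frame: x ahead of the robot, y to its left, z up, the work surface at z = 0. Lengths are in m, angles in degrees, forces in N, time in s.
With the tool pointing down it reaches from about 0.375 to 0.9 m from the base axis. Payload 3.1 kg.
Tool frame: the origin (TCP) lies midway between the tips of the shut fingers; the grasp point (between the pads) lies bot.hold_point_z behind it (bot.hold_point_z is the distance from the TCP to the grasp point, in m); z points along the fingers, y is the direction in which the jaws open and shut (so a half turn about z gives the same grasp; the last joint's range is limited). The gripper opens to 87 mm and grips with 3 to 60 N. Pads are 19 mm wide; open, the fingers measure 117 mm over their backs; the gripper's body (75 mm by 190 mm) begins 51 mm behind the grasp point.
Start: joints at [-74.628, 30.224, 82.088, -0, 67.689, -10.227], TCP at [0.27, -0.564, 0.223] pointing down, gripper open.
Joint ranges: [-176.69, 176.69], [-43.24, 126.21], [12.49, 139.97], [-82, 262], [0, 151.66], [-163.58, 163.58]. Speed limits (degrees/s): [159.86, 159.86, 180, 180, 180, 180].

## Interface

Orientations are given as a 3x3 rotation matrix whose columns are the frame's x, y, z axes.
In Python, from rig import bot, vision gives the robot as it stands.
- The arm moves only by the shell command python3 -m inch 'ROWS'. ROWS is JSON, a list of rows, each a list of 5 numbers: the finger opening in mm, from 0 to 87, then the shift along the tool's x, y, z in mm, then the turn about the tool's z in rad. In form: [[hand, dx, dy, dz, roll], ...]. A call has 1 to 8 rows; each row is the pose to reach, as a shift and turn from the pose measured when the call began, along the tool's axes at that moment; what a row does not reach only later rows make up. A row lasts 1/10 s, in which the tool goes at most 50 mm and 8.59 degrees, less where a joint would pass 70% of its speed; a pose out of reach is approached as far as the arm can. A call with a gripper value outside its range is refused whole. The fingers move at their own pace and stop on an object; the grip force is fixed at half the most. Time passes only in rows, so rows that repeat a pose let the fingers close. It gives the time, the measured TCP pose, the force and the opening at its end, in the units of the state.
- bot.read_state(): the state, without advancing time (a new reading comes with each control period).
- vision.capture(name): name is "side" or "top"; returns (picture, depth): 400x640x3 uint8, red, green, blue; 400x640 float32, m along the optical axis (not along the pixel's ray), 0 where there is no reading.
- vision.camera_model(name): a dict with "intrinsics" (3x3 intrinsics, pixels), "camera_from_world" (4x4, takes a point from world to camera coordinates). Camera axes: x right, y down, z forward; pixel columns grow to the right and rows downward; lengths in m; the calibration is good to about 2 mm. A picture is of the moment at which its call begins. camera_model takes no time and is no camera call.
- bot.hand_in(): hands the job in, once; it reports no verdict.
The state is a dict: "time_s": time; "joint_positions": joint angles; "qvel": joint speeds; "tau": joint torques, N m; "position": TCP position; "tcp_rot": TCP orientation; "force": force on the tool from outside, world axes, zero at the start; "moment": the same for the moment, N m; "opening": opening from 0.0 (shut) to 1.0 (fully open).
Only numpy, scipy, OpenCV 4.12 (cv2) and the standard library are available. Lean on these libraries where they do the work, as an engineer would, in place of code of your own. Each camera call takes 0.05 s, during which the arm holds its last target. There are 200 camera calls.

## Task

Load the orange tube rack into the scanner without grasping or lifting anything: press the sprung pedal beside the lane down with one fingertip so that the gate swings clear, and keep it held down while another part of the hand pushes the rack along the lane until its leading end has passed the gate. Then push the rack on until it is fully home against the stops inside the hood, and take the hand away so that the gate springs shut behind the rack. Leave the two tubes standing in the rack and the other things on the bench where they are.

Things in the scene. Friction and masses are not known exactly. Their poses are not given: they have to be found in the camera images.
- lane: Fixed loading lane. Origin: on the worktop, on the lane's centre line, at the gate leaf's front end; x = direction the rack is pushed, y = towards the pedal side, z up. In this frame (mm): lane floor z = 6, x -284 to 222; channel y -28.5 to 28.5 between a low rail on the pedal side (4 thick, top z = 22) and a tall fence on the other (4 thick, top z = 86), both x -282 to 158.
- end_stop (a point): Middle between the two rubber end stops, deep in the tunnel of the scanner's white hood at lane x = 222, z = 40 mm. Hood (fixed to the lane): lane x 168 to 288, y -64 to 64, top z = 160 mm; its tunnel is 67 mm wide, its ceiling at z = 138.
- gate_shaft (a point): Point on the gate's hinge axis at lane x = 0, y = 40, z = 60 mm. The shaft lies along the lane's x, 15 mm thick at most, in three posts up to z = 70 mm at lane x = -276, -12 and 42 (10 mm long, 14 mm wide).
- gate (a joint): Rocker gate on the shaft, rad: 0 = shut, where a spring returns it; 0.95 = fully open, at its stop. Grows as the pedal goes down. Shut, its leaf blocks the rack both ways; from about 0.7 the rack can pass. Let go while the rack is beside it, it leans on the rack's side, and shuts once the rack and the hand are past it.
- leaf_edge (a point): Middle of the free edge of the gate leaf, a steel plate along lane x 0 to 30 mm, 4 mm thick, 48 mm from shaft to edge. Shut, it slants 45 degrees up over the lane, edge at lane y = 6, z = 94 mm; at 0.95 rad it stands outside the lane, top at z = 107 mm.
- pedal_top (a point): Middle of the pedal's upper face (lane x = -175 mm, 34 out from the shaft). Pedal: steel plate with black rubber ribs, rigid with the leaf, lane x -265 to -85 mm, 54 mm outward from the shaft, 4 thick. It slopes 27 degrees up outward when shut, 27 down at 0.95 rad. A fingertip at lane y = 72 mm meets it at lane z = 78, has it far enough down at z = 54, at the stop at z = 46. Takes 2 to 4 N.
- tube_rack: Orange tube rack, loose, 53 x 176 mm, 95 high, 0.2 to 0.35 kg with its tubes, standing in the lane before the gate. Origin: centre of its underside; its +y is its long axis and points along the lane's +x: leading end at 88 mm in +y, the end to push on at 88 mm in -y. Its top is 101 mm above the worktop. Sliding it takes a few N. Home, its origin lies at lane x = 134 mm.
- tube_a: Capped tube, 34 mm wide, 118 mm high, standing loose in the rack in the third hole from the pushed end (22 mm ahead of the rack's centre). Origin: its foot.
- tube_b: Like tube_a, in the foremost hole (64 mm ahead of the rack's centre).
- tip_box: Bystander: tip box with dark base, 92 x 123 x 86 mm, behind the tall fence. Origin: centre of underside.
- petri: Bystander: petri dish, 57 mm wide, 14 mm high, in front of the hood. Origin: centre of underside.
- small_vial: Bystander: vial, 16 mm wide, 42 mm high, in front of the hood. Origin: centre of underside.
- micro_rack: Bystander: clear microtube rack, 89 x 66 x 66 mm, at the right. Origin: centre of underside.
- calculator: Bystander: calculator, 68 x 118 x 11 mm, at the right. Origin: centre of underside.

How it is judged:
By the outcome, as a careful person would: the job done as asked, in the order asked, and still so for the second after the job is handed in, with the robot touching nothing.
It also fails if it takes over 51 s, if anything falls off the work surface, if the arm or the gripper's body presses on something with over 40 N, if the wrist force passes 120 N, or if a joint passes its speed limit or range.

## Working session

There is one attempt and no reset: what is moved stays moved. The work goes in short steps, Python scripts to look and compute and a shell command to move; the robot and the scene stay as the last step left them, time stands still between calls to the robot, and variables do not carry over. Pictures are saved under pics/ and viewed, about 8 in all and at most 12, crops included, and the job is handed in when it is done.

```bash
mkdir -p pics; ls; python3 - <<'E'
from rig import bot, vision
import cv2, numpy as np
s=bot.read_state()
for k in ("time_s","position","tcp_rot","force","opening"): print(k,s[k])
print(bot.hold_point_z)
for n in ("top","side"):
    p,d=vision.capture(n); cv2.imwrite(f"pics/{n}0.png",p[:,:,::-1]); np.save(f"pics/{n}0.npy",d)
    m=vision.camera_model(n); print(n,np.round(m["intrinsics"],1).tolist(),np.round(m["camera_from_world"],4).tolist())
E
```

```text
pics
time_s 0.0
position [ 0.26986953 -0.56292224  0.22156247]
tcp_rot [[ 9.01829842e-01  4.32090945e-01 -5.93261748e-04]
 [ 4.32091196e-01 -9.01827499e-01  2.08797109e-03]
 [ 3.67173643e-04 -2.13933782e-03 -9.99997644e-01]]
force [-0.39600999  0.23118161 -0.21805785]
opening 1.0015193076431417
0.0187
top [[426.1, 0.0, 316.6], [0.0, 426.1, 199.8], [0.0, 0.0, 1.0]] [[0.0273, -0.9995, 0.0131, -0.161], [-0.9954, -0.0284, -0.0918, 0.5801], [0.0921, -0.0106, -0.9957, 1.2588], [0.0, 0.0, 0.0, 1.0]]
side [[426.0, 0.0, 317.1], [0.0, 426.0, 207.0], [0.0, 0.0, 1.0]] [[0.9577, -0.2873, 0.0186, -0.5805], [-0.1009, -0.3955, -0.9129, 0.0847], [0.2696, 0.8724, -0.4078, 1.5813], [0.0, 0.0, 0.0, 1.0]]
```

View pics/top0.png

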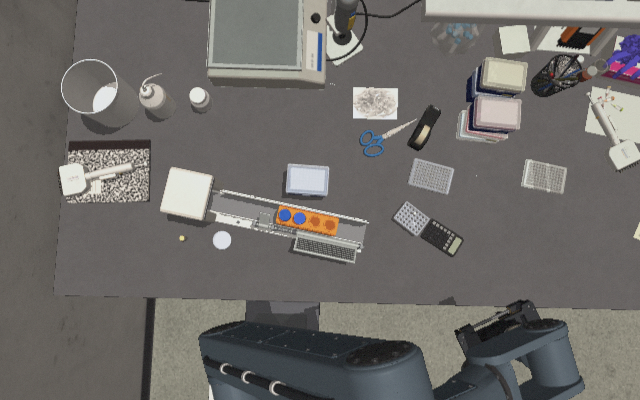

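View pics/side0.png

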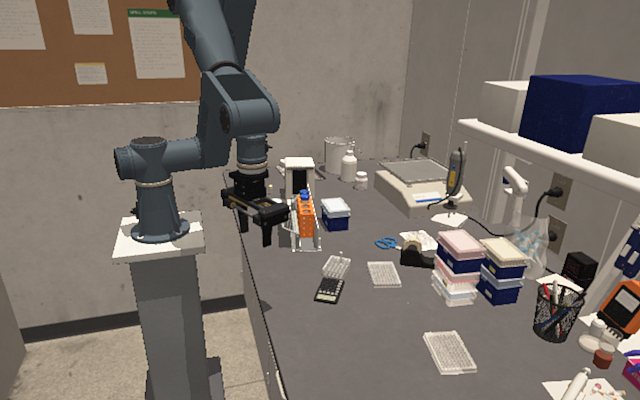

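The top view shows the lane running to image-left (world +y). The hood is at (187,193), the orange rack at (307,219) and the pedal at (325,248), on the robot's side. Next I fit the lane frame.

```bash
cat > h.py <<'E'
import numpy as np, cv2
from rig import bot, vision
def cloud(n,d):
    m=vision.camera_model(n);K=m["intrinsics"];T=np.array(m["camera_from_world"])
    v,u=np.mgrid[:400,:640]; p=np.stack([(u-K[0][2])/K[0][0]*d,(v-K[1][2])/K[1][1]*d,d],-1)
    return (p-T[:3,3])@T[:3,:3]
E
python3 - <<'E'
from h import *
im=cv2.imread("pics/top0.png"); d=np.load("pics/top0.npy"); P=cloud("top",d)
hsv=cv2.cvtColor(im,cv2.COLOR_BGR2HSV)
def rect(name,mask):
    q=P[mask]; r=cv2.minAreaRect((q[:,:2]*1000).astype(np.float32))
    print(name,len(q),np.round(r[0],1),np.round(r[1],1),round(r[2],2),"z",np.round(np.percentile(q[:,2],[5,50,95]),4)); return cv2.boxPoints(r)
box=np.zeros((400,640),bool); box[195:245,262:350]=1
o=box&(hsv[...,0]>5)&(hsv[...,0]<20)&(hsv[...,1]>140)&(abs(P[...,2]-.101)<.012); print(rect("rack",o))
bl=box&(hsv[...,0]>100)&(hsv[...,0]<130)&(hsv[...,1]>120)&(P[...,2]>.1); rect("caps",bl)
b=np.zeros((400,640),bool); b[160:230,155:220]=1
print(rect("hood",b&(abs(P[...,2]-.160)<.012)))
b=np.zeros((400,640),bool); b[180:245,215:375]=1
f=b&(abs(P[...,2]-.086)<.006)&~o&(hsv[...,1]<60); rect("fence-ish",f)
b=np.zeros((400,640),bool); b[228:268,288:362]=1
f=b&(P[...,2]>.05)&(P[...,2]<.1)&(hsv[...,1]<80); print(rect("pedal",f))
cv2.imwrite("pics/c.png",cv2.resize(im[160:280,150:380],None,fx=3.4,fy=3.4,interpolation=cv2.INTER_CUBIC))
E
```

```text
rack 718 [ 519.5 -118.2] [173.4  52.6] 79.21 z [0.0971 0.1021 0.1063]
[[ 477.48     -198.44751 ]
 [ 529.13403  -208.29341 ]
 [ 561.60876   -37.922913]
 [ 509.9547    -28.077011]]
caps 193 [527.3 -75.9] [71.3 28.9] 79.74 z [0.1245 0.1278 0.132 ]
hood 2117 [581.7 209.5] [122.8 126.9] 79.58 z [0.155  0.1609 0.1649]
[[508.20883 160.57077]
 [633.01514 137.62457]
 [655.2118  258.35428]
 [530.4055  281.30048]]
fence-ish 852 [542.4 -70.4] [184.7 438. ] 1.67 z [0.0821 0.0872 0.0909]
pedal 1332 [ 448.7 -166.3] [218.5  58.7] 79.37 z [0.065  0.0754 0.0897]
[[ 399.7245   -268.27048 ]
 [ 457.36908  -279.09286 ]
 [ 497.68152   -64.372284]
 [ 440.03693   -53.549896]]
```

View pics/c.png

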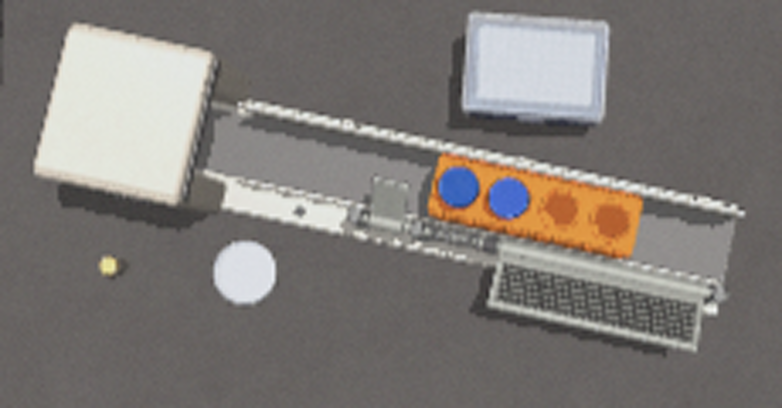

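```bash
python3 -m inch '[[60,30,-20,0,-0.09],[60,70,-48,0,-0.2],[60,112,-76,0,-0.33],[60,154,-105,0,-0.46],[60,196,-134,0,-0.59],[60,238,-162,0,-0.72],[60,280,-191,0,-0.85],[60,310,-211,0,-0.92]]'; cat >> h.py <<'E'
O=np.array([539.7,-14.6]); A=np.deg2rad(79.4); ex=np.array([np.cos(A),np.sin(A)]); ey=np.array([-ex[1],ex[0]])
def st():
    s=bot.read_state(); p=np.array(s["position"])*1000; R=np.array(s["tcp_rot"]); q=p[:2]-O
    print("t",round(s["time_s"],2),"lane",np.round([q@ex,q@ey,p[2]],1),"yaw-lane",round(np.degrees(np.arctan2(R[1,0],R[0,0]))-79.4,2),"tilt",np.round(R[:2,2],3),"F lane",np.round([s["force"][:2]@ex,s["force"][:2]@ey,s["force"][2]],1),"gap",round(s["opening"]*87,1))
E
python3 -c "from h import *;st()"
```

```text
time_s: 0.9
position: [0.4588, -0.2359, 0.2219]
tcp_rot: [[0.198, 0.98, -0.001], [0.98, -0.198, 0.003], [0.003, -0.002, -1.0]]
force: [0.4, 0.4, -0.1]
opening: 0.691
t 0.9 lane [-232.4   38.8  221.9] yaw-lane -0.81 tilt [-0.001  0.003] F lane [ 0.5 -0.4 -0.1] gap 60.1
```

```bash
python3 -m inch '[[60,4,2,20,-0.007],[60,8,4,45,-0.014],[60,10,4.3,70,-0.014],[60,10,4.3,90,-0.014],[60,10,4.3,102,-0.014],[60,10,4.3,102,-0.014]]' >/dev/null; python3 - <<'E'
from h import *
st()
p,d=vision.capture("top"); q,_=vision.capture("side")
a=cv2.resize(p[180:290,200:400],(800,440),interpolation=cv2.INTER_CUBIC)
cv2.imwrite("pics/t1.png",a[:,:,::-1])
cv2.imwrite("pics/s1.png",cv2.resize(q[130:270,200:380],(720,560),interpolation=cv2.INTER_CUBIC)[:,:,::-1])
E
```

```text
t 1.5 lane [-221.6   35.7  118.3] yaw-lane -0.01 tilt [-0.004  0.006] F lane [-0.6  1.7  0.1] gap 60.1
```

View pics/s1.png

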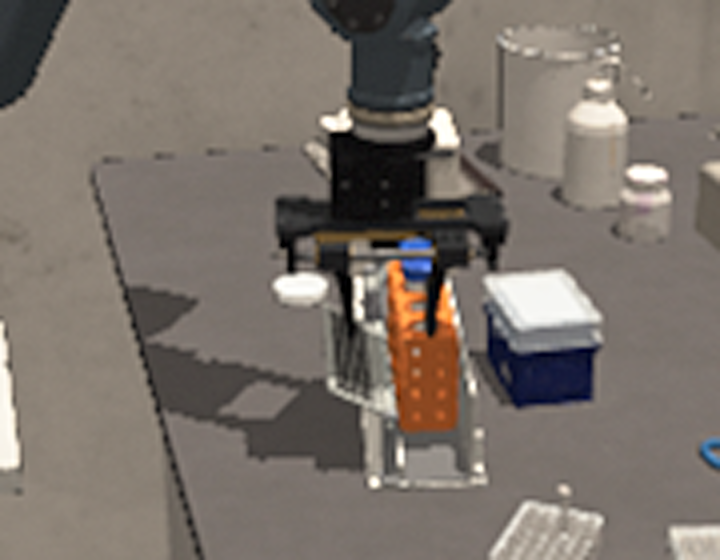

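View pics/t1.png

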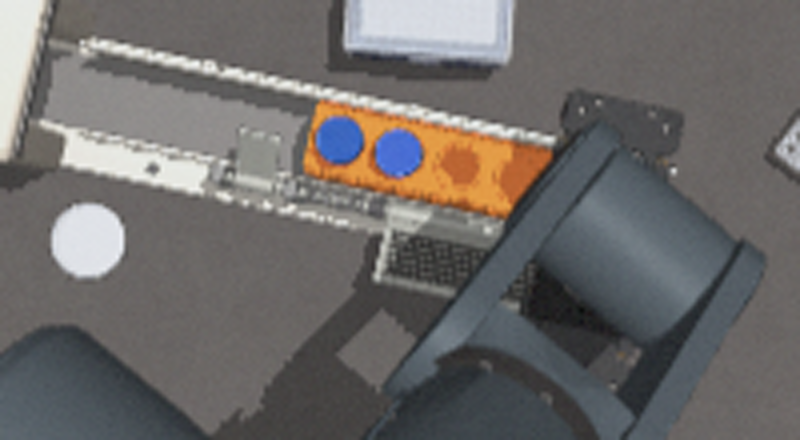

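The left finger is over the pedal and the right finger is in line with the rack's rear end. I'll press in two stages.

```bash
python3 -m inch '[[60,0,1,8,0],[60,0,1,16,0],[60,0,1,24,0],[60,0,1,32,0],[60,0,1,38,0],[60,0,1,42,0],[60,0,1,45,0],[60,0,1,45,0]]' >/dev/null; python3 -c "from h import *;st()"
```

```text
t 2.4 lane [-222.3   33.4   74.9] yaw-lane -0.03 tilt [-0.001  0.003] F lane [0.3 0.2 1.7] gap 59.9
```

```bash
python3 -m inch '[[60,0,0,5,0],[60,0,0,10,0],[60,0,0,15,0],[60,0,0,19,0],[60,0,0,22,0],[60,0,0,24.5,0],[60,0,0,25,0],[60,0,0,25,0]]' >/dev/null; python3 - <<'E'
from h import *
st()
p,d=vision.capture("top"); np.save("pics/t2.npy",d)
a=cv2.resize(p[180:290,200:400],(800,440),interpolation=cv2.INTER_CUBIC)
b=cv2.resize(vision.capture("side")[0][130:270,200:380],(566,440))
cv2.imwrite("pics/t2.png",cv2.resize(np.hstack([a,b]),(800,258))[:,:,::-1])
E
```

```text
t 3.2 lane [-222.5   32.9   50. ] yaw-lane -0.03 tilt [-0.     0.002] F lane [-0.4 -1.1  3.8] gap 60.0
```

View pics/t2.png

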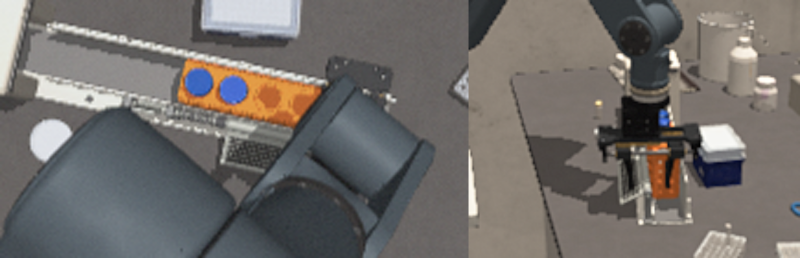

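The gate is open: the pedal is down at z=50 with 3.8 N, and the leaf no longer shows over the lane. Now I push along the lane with the other finger.

```bash
python3 -m inch '[[60,4,-1,0,0],[60,9,-1,0,0],[60,14,-1,0,0],[60,19,-1,0,0],[60,24,-1,0,0],[60,29,-1,0,0],[60,34,-1,0,0],[60,38,-1,0,0]]' >/dev/null; python3 -c "from h import *;st()
p,d=vision.capture('top'); P=cloud('top',d)
h=cv2.cvtColor(p,cv2.COLOR_RGB2HSV); m=(h[...,0]>100)&(h[...,0]<130)&(h[...,1]>120)&(P[...,2]>.11)&(P[...,2]<.14); m[:195]=0;m[250:]=0;m[:,:200]=0;m[:,350:]=0
q=P[m][:,:2]*1000-O; print('caps centre lane',np.round([(q@ex).min()/2+(q@ex).max()/2,np.median(q@ey)],1),'rack x~',round(((q@ex).min()+(q@ex).max())/2-43,1))"
```

```text
t 4.1 lane [-184.    34.1   50.1] yaw-lane -0.01 tilt [-0.001  0.002] F lane [-3.3  0.9  2.8] gap 60.2
caps centre lane [-44.7   0.5] rack x~ -87.7
```

```bash
python3 -m inch '[[60,6,0,0,0],[60,13,0,0,0],[60,20,0,0,0],[60,27,0,0,0],[60,34,0,0,0],[60,41,0,0,0],[60,48,0,0,0],[60,54,0,0,0]]' >/dev/null; cat >> h.py <<'E'
def caps():
    p,d=vision.capture('top'); P=cloud('top',d)
    h=cv2.cvtColor(p,cv2.COLOR_RGB2HSV); m=(h[...,0]>100)&(h[...,0]<130)&(h[...,1]>120)&(P[...,2]>.11)&(P[...,2]<.14); m[:180]=0;m[250:]=0;m[:,:180]=0;m[:,350:]=0
    q=P[m][:,:2]*1000-O; x=q@ex; print('caps',m.sum(),'x',np.round([x.min(),x.max()],1),'y',np.round(np.median(q@ey),1),'rack x~',round((x.min()+x.max())/2-43,1))
    return p
E
python3 -c "from h import *;st();p=caps()
b=vision.capture('side')[0]
cv2.imwrite('pics/t3.png',np.vstack([cv2.resize(p[160:290,170:400],(800,452)),])[:,:,::-1])"
```

```text
t 4.95 lane [-128.6   34.4   50.2] yaw-lane 0.01 tilt [-0.001  0.003] F lane [-3.8  0.3  1.9] gap 59.9
caps 199 x [-23.7  50.9] y 1.3 rack x~ -29.4
```

View pics/t3.png

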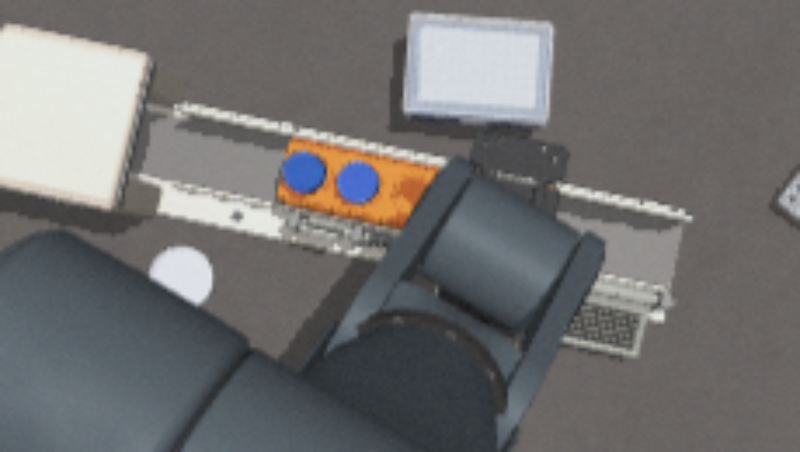

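The rack's leading end is at about x=+58, past the leaf, with the pedal still held. I back off slightly, lift the fingertip off the pedal so the leaf rests on the rack's side, then push on.

```bash
python3 -m inch '[[60,-4,0,0,0],[60,-4,0,-6,0],[60,-4,0,-13,0],[60,-4,0,-20,0],[60,0,0,-20,0],[60,5,0,-20,0],[60,12,0,-20,0],[60,18,0,-20,0]]' >/dev/null; python3 -c "from h import *;st();p=caps()"
python3 -m inch '[[60,6,0,0,0],[60,13,0,0,0],[60,20,0,0,0],[60,27,0,0,0],[60,34,0,0,0],[60,41,0,0,0],[60,48,0,0,0],[60,54,0,0,0]]' >/dev/null;  python3 -c "from h import *;st();p=caps()"
```

```text
t 5.85 lane [-111.1   32.2   71. ] yaw-lane -0.01 tilt [0.003 0.001] F lane [-5.9 -0.6  3.5] gap 59.9
caps 199 x [-7.2 67.4] y -1.1 rack x~ -12.9
t 6.7 lane [-55.3  32.8  71. ] yaw-lane 0.02 tilt [0.003 0.002] F lane [-2.8 -1.9 -0.4] gap 60.0
caps 199 x [ 49.4 123.6] y -0.6 rack x~ 43.5
```

```bash
python3 -m inch '[[60,6,-1.5,0,0],[60,13,-1.5,0,0],[60,20,-1.5,0,0],[60,27,-1.5,0,0],[60,34,-1.5,0,0],[60,41,-1.5,0,0],[60,48,-1.5,0,0],[60,54,-1.5,0,0]]' >/dev/null; python3 -c "from h import *;st();p=caps()"
python3 -m inch '[[60,5,0,0,0],[60,10,0,0,0],[60,15,0,0,0],[60,19,0,0,0],[60,23,0,0,0],[60,26,0,0,0],[60,29,0,0,0],[60,31,0,0,0]]' >/dev/null;  python3 -c "from h import *;st();p=caps()"
```

```text
t 7.55 lane [ 0.1 34.7 71.2] yaw-lane 0.06 tilt [0.002 0.003] F lane [-2.  -1.1 -0.5] gap 60.2
caps 174 x [111.8 171.6] y -2.2 rack x~ 98.7
t 8.4 lane [32.2 35.2 71.2] yaw-lane 0.08 tilt [0.001 0.004] F lane [-2.1 -1.  -0.8] gap 59.8
caps 29 x [152.7 165.7] y 0.8 rack x~ 116.2
```

```bash
python3 -m inch '[[60,1.5,0,0,0],[60,3,0,0,0],[60,4.5,0,0,0],[60,4.5,0,0,0]]' | grep force;python3 -c "from h import *;st()"
python3 -m inch '[[60,1,0,0,0],[60,2,0,0,0],[60,3,0,0,0],[60,3,0,0,0]]' |grep force;  python3 -c "from h import *;st()"
```

```text
force: [0.5, -1.5, -0.4]
t 8.85 lane [37.1 35.3 71.3] yaw-lane 0.1 tilt [0.002 0.004] F lane [-1.4 -0.8 -0.4] gap 59.9
force: [-2.2, -10.4, 1.5]
t 9.25 lane [38.1 35.4 71.4] yaw-lane 0.11 tilt [0.    0.001] F lane [-10.7   0.3   1.5] gap 60.0
```

```bash
python3 -m inch '[[60,2,0,0,0],[60,3,0,0,0],[60,3,0,0,0]]' |grep force;  python3 -c "from h import *;st()"
python3 -m inch '[[60,-1,0,0,0],[60,-3,0,0,0],[60,-5,0,-2,0],[60,-5,0,-12,0],[60,-5,0,-25,0],[60,-5,0,-40,0],[60,-5,0,-60,0],[60,-5,0,-80,0]]' |grep force; python3 -c "from h import *;st()"
```

```text
force: [-3.5, -15.4, 2.8]
t 9.55 lane [38.2 35.7 71.6] yaw-lane 0.12 tilt [-0.002 -0.003] F lane [-15.8   0.6   2.8] gap 60.0
force: [0.5, 0.7, 0.6]
t 10.35 lane [ 33.8  36.5 152.7] yaw-lane 0.15 tilt [-0.003 -0.002] F lane [ 0.8 -0.3  0.6] gap 59.9
```

The stops were met firmly: force rose to 15.8 N while the hand stood still at x=38. Now I lift well clear and go back towards the start side.

```bash
python3 -m inch '[[60,0,0,-15,0],[60,-10,0,-40,0],[60,-40,0,-60,0],[60,-80,0,-70,0],[60,-125,0,-70,0],[60,-170,0,-70,0],[60,-215,0,-70,0],[60,-260,0,-70,0]]' |grep force
python3 -m inch '[[60,-40,0,0,0],[60,-80,0,0,0],[60,-120,0,0,0],[60,-150,0,0,0],[60,-170,0,0,0],[60,-170,0,0,0]]' |grep force
python3 - <<'E'
from h import *
st(); p,d=vision.capture("top"); P=cloud("top",d); q,_=vision.capture("side")
np.save("pics/t4.npy",d)
h=cv2.cvtColor(p,cv2.COLOR_RGB2HSV); X=(P[...,:2]*1000-O)@ex; Y=(P[...,:2]*1000-O)@ey; Z=P[...,2]*1000
m=(h[...,0]>5)&(h[...,0]<20)&(h[...,1]>140)&(abs(Z-101)<12)&(abs(Y)<40); print("rack x",np.round(np.percentile(X[m],[0,2,50,100]),1),"y",np.round([Y[m].min(),Y[m].max()],1),m.sum())
g=(X>3)&(X<27)&(Y>-5)&(Y<38)&(Z>50); print("leaf edge: y min",np.round(np.percentile(Y[g],2),1),"z max",np.round(np.percentile(Z[g],98),1),g.sum())
cv2.imwrite("pics/t4.png",np.vstack([cv2.resize(p[160:290,150:380],(530,300),interpolation=cv2.INTER_CUBIC),cv2.resize(q[120:270,200:465],(530,300),interpolation=cv2.INTER_CUBIC)])[:,:,::-1])
E
```

```text
force: [1.4, -0.4, 0.3]
force: [-0.1, 0.2, 0.2]
t 11.75 lane [-398.9   35.9  224.9] yaw-lane 0.04 tilt [-0.003 -0.002] F lane [0.2 0.2 0.2] gap 60.1
rack x [ 47.8  49.1 103.8 177.9] y [-26.2  27.8] 570
leaf edge: y min 6.0 z max 99.8 97
```

View pics/t4.png

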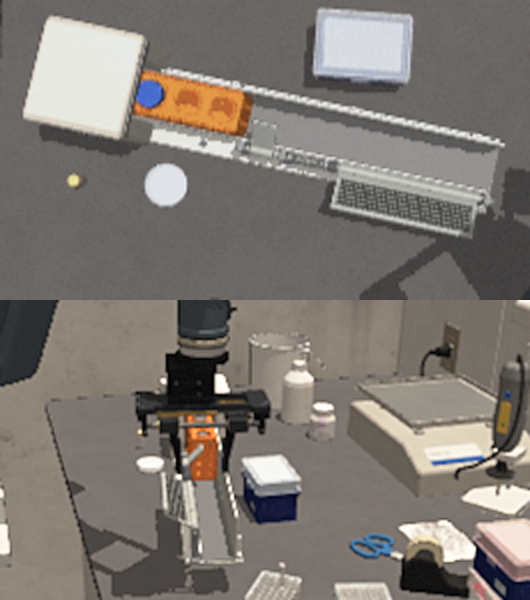

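```bash
python3 -c "from rig import bot;print(bot.hand_in())"
```

```text
the job is handed in; nothing more can be done
None
```

The rack is home in the scanner and the gate has shut behind it. I handed the job in at about 12 s, with the hand clear of everything.

- **How it went:** One fingertip held the pedal down at z = 50 mm with about 4 N. The other finger pushed the rack until its leading end was at about lane x = +58, past the leaf. I then let the pedal up and pushed the rack on until it met the stops.
- **Rack home:** The force rose to 15.8 N while the hand stood still. The last picture puts the pushed end at lane x ≈ 47–48, against a nominal 46. That fits, because the same measurement also read the rack about 3 mm short at the start.
- **Gate shut:** The leaf edge measured y = 6, as it should when shut. Its height read about 100 mm against 94 nominal, and I took the difference as depth noise.
- **Tubes and bench:** `tube_a` is visibly standing in its hole. `tube_b` is hidden under the hood, but it was upright when last seen before going in. By eye, the tip box, petri dish and vial have not moved. I did not check the calculator and microtube rack closely, but the hand never went near them at low height.

No check failed.

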